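Purge the bubble trap

ROBOT

A 6-joint arm with a two-finger parallel gripper is mounted at the origin on the work surface. World frame = base frame: x ahead of the robot, y to its left, z up, the work surface at z = 0. Lengths are in m, angles in rad, forces in N, time in s.
With the tool pointing down it reaches from about 0.3 to 0.875 m from the base axis. Payload 6.4 kg.
Tool frame: the origin (TCP) lies on the mounting face of the last link; the fingertips stand 173 mm ahead of it and the grasp point (between the pads) lies 155 mm ahead of it (ctrl.tip_reach is the distance from the TCP to the fingertips, in m); z points along the fingers, y is the line along which they close (so a half turn about z gives the same grasp; the last joint's range is limited). The gripper opens to 85 mm and grips with 20 to 120 N. Pads are 22 mm wide; open, the fingers measure 114 mm over their backs; the gripper's body (76 mm by 85 mm) begins 54 mm behind the grasp point. The pads swing forward as they close: fully open they stand 13 mm farther back than shut.
Start: joints at [0.936, 0.181, 1.607, -0, 1.354, -0.206], TCP at [0.239, 0.523, 0.405] pointing down, gripper open.
Joint ranges: [-2.99, 2.99], [-0.89, 2.07], [0.3, 2.58], [-1.14, 4.28], [0, 2.63], [-3.12, 3.12]. Speed limits (rad/s): [2.57, 2.57, 3.01, 3.14, 3.14, 3.14].

INTERFACE

Orientations are given as a unit quaternion [w, x, y, z].
In Python, from bench import ctrl gives the robot as it stands.
- The arm moves only by the shell command python3 -m pendant 'ROWS'. ROWS is JSON, a list that holds one entry, the list of rows, each a list of 7 numbers: the opening, from 0 (shut) to 1 (fully open), then the shift along the tool's x, y, z in mm, then the turn, a rotation vector about the tool's x, y, z in rad. A call has 1 to 5 rows; each row is the pose to reach, as a shift and turn from the pose commanded when the call began, along the tool's axes at that moment; what a row does not reach only later rows make up. A row lasts 1/12 s, in which the tool goes at most 41.7 mm and 7.16 degrees, less where a joint would pass 70% of its speed; a pose out of reach is approached as far as the arm can. A call with a gripper value outside its range is refused whole. The fingers move at their own pace and stop on an object; the grip force is fixed at half the most. Time passes only in rows, so rows that repeat a pose let the fingers close. It gives the time, the measured TCP pose, the force, the opening and the grip force at its end, in the units of the state.
- ctrl.get_obs(): the state, without advancing time (a new reading comes with each control period).
- ctrl.camera(name): name is "scene" or "top" or "wrist"; returns the picture (400x640x3 uint8, red, green, blue); there is no depth.
- ctrl.camera_params(name): a dict with "mtx" (3x3 intrinsics, pixels), "world_from_camera" (4x4, takes a point from camera to world coordinates); the wrist camera has in their place "tool_from_camera" (4x4, takes a point from camera to tool coordinates, whose origin is the TCP and whose axes are the flange's). Camera axes: x right, y down, z forward; pixel columns grow to the right and rows downward; lengths in m; the calibration is good to about 2 mm. The wrist camera is an equidistant fisheye: a pixel r from the principal point sees the ray r / f radians off the axis. A picture is of the moment at which its call begins: read the wrist's pose just before it. camera_params takes no time and is no camera call.
- ctrl.hand_in(): hands the job in; it is judged then, once.
Trained networks look in the newest picture that a camera, given by its name, has taken for a name from the list of things; names that differ only in an ending like _2 or _b are one class to them, and where a whole thing is asked for, a point or a joint stands for the part that bears it (a point fixed in the world has none). Each returns a list of dicts, best first, with "confidence" (0 to 1); they miss things now and then, are a little off and sometimes report something else, mostly with a low value. They report only what shows in the picture. A call takes as long as a camera call. They do not tell look-alikes from the thing itself.
- ctrl.boxes_of(camera, name): "point" ([column, row] as shares, 0 to 1, of the picture: columns of its width, rows of its height, amid what is visible of it).
The state is a dict: "time_s": time; "q": joint angles; "dq": joint speeds; "joint_efforts": joint torques, N m; "eef_pos": TCP position; "eef_rot": TCP orientation; "wrist_force": force on the tool from outside, world axes, zero at the start; "torque": the same for the moment, N m; "opening": opening from 0.0 (shut) to 1.0 (fully open); "grasp_force": force on a finger pad.
Only numpy, scipy, OpenCV 4.12 (cv2) and the standard library are available. Lean on these libraries where they do the work, as an engineer would, in place of code of your own. Each camera call takes 0.05 s, during which the arm holds its last target. There are 200 camera calls.

TASK

Purge the air from the bubble trap, the squat glass bulb with the rounded bare top: with the fingertips gently press down the broad plunger on the valve block that carries it, keep it down for about two seconds, then let it spring back up and withdraw. Leave its narrow plunger unpressed, do not touch the two blocks that carry columns, and leave everything on the bench standing where it is: nothing is to be gripped, lifted or pushed about.

Things in the scene. Friction and masses are not known exactly. Their poses are not given: they have to be found in the camera images.
- trap_block: loose cream valve block, about 0.9 kg, 150 (x) by 110 (y) mm, with a squat glass bubble trap (a dome-shaped bulb 54 mm wide with a bare rounded glass top and one collar, at its foot; its top is 125 mm above the table), axis at x +38 mm, y 0. Origin: centre of its underside, z up. Rear part 40 mm high; the front 55 mm (-x, towards the robot) is a step 85 mm high with two black spring plungers on top
- trap_purge_top (a point): centre of the flat top of the broad (32 mm across) purge plunger on the trap block: at x -45, y -25 mm on the block, 110 mm above the table, 20 mm above its collar; moves down with it
- trap_drain_top (a point): centre of the flat top of the narrow (14 mm across) drain plunger on the trap block: at x -45, y +34 mm on the block, 102 mm above the table
- trap_purge (a joint): travel of the broad purge plunger of the trap block in m: 0 = up, 0.010 = fully down on its stop; the spring resists with 2 N at the start and 6 N at the bottom and returns it when let go
- trap_drain (a joint): travel of the narrow drain plunger of the trap block in m: 0 = up, 0.006 = fully down; the spring resists with 2 to 4.4 N
- slim_block: loose cream valve block, about 0.9 kg, 150 (x) by 110 (y) mm, with a slim column (glass tube 22 mm wide between two collars 36 mm wide; its top is 170 mm above the table), axis at x +38 mm, y 0. Origin: centre of its underside, z up. Rear part 40 mm high; the front 55 mm (-x, towards the robot) is a step 85 mm high with two black spring plungers on top
- slim_purge_top (a point): centre of the flat top of the broad (32 mm across) purge plunger on the slim block: at x -45, y -25 mm on the block, 110 mm above the table, 20 mm above its collar; moves down with it
- slim_drain_top (a point): centre of the flat top of the narrow (14 mm across) drain plunger on the slim block: at x -45, y +34 mm on the block, 102 mm above the table
- slim_purge (a joint): travel of the broad purge plunger of the slim block in m: 0 = up, 0.010 = fully down on its stop; the spring resists with 2 N at the start and 6 N at the bottom and returns it when let go
- slim_drain (a joint): travel of the narrow drain plunger of the slim block in m: 0 = up, 0.006 = fully down; the spring resists with 2 to 4.4 N
- stout_block: loose cream valve block, about 0.9 kg, 150 (x) by 110 (y) mm, with a stout column (glass tube 44 mm wide between two collars 56 mm wide; its top is 140 mm above the table), axis at x +38 mm, y 0. Origin: centre of its underside, z up. Rear part 40 mm high; the front 55 mm (-x, towards the robot) is a step 85 mm high with two black spring plungers on top
- stout_purge_top (a point): centre of the flat top of the broad (32 mm across) purge plunger on the stout block: at x -45, y -25 mm on the block, 110 mm above the table, 20 mm above its collar; moves down with it
- stout_drain_top (a point): centre of the flat top of the narrow (14 mm across) drain plunger on the stout block: at x -45, y +34 mm on the block, 102 mm above the table
- stout_purge (a joint): travel of the broad purge plunger of the stout block in m: 0 = up, 0.010 = fully down on its stop; the spring resists with 2 N at the start and 6 N at the bottom and returns it when let go
- stout_drain (a joint): travel of the narrow drain plunger of the stout block in m: 0 = up, 0.006 = fully down; the spring resists with 2 to 4.4 N
- vial_a: small loose glass vial, 24 mm across, 62 mm high, standing between the blocks; bystander. Origin: its underside
- vial_b: as vial_a, standing in the other gap; bystander. Origin: its underside
- spanner: loose steel spanner 140 mm long, lying flat in front of the blocks; bystander. Origin: its underside
- sample_jar: loose jar, 52 mm across, 70 mm high, in front of the blocks; bystander. Origin: its underside
- spare_collar: loose ring-shaped column collar, 50 mm across, 26 mm high, in front of the blocks; bystander. Origin: its underside
- buffer_bottle: loose bottle, 84 mm across, 170 mm high, to the right; bystander. Origin: its underside
- beaker: loose glass beaker, 66 mm across, 80 mm high, to the left; bystander. Origin: its underside
Not all that is in view belongs to the job. What is shaped like the slim_block but pink is not meant.

How it is judged:
By the outcome, as a careful person would: the job done as asked, in the order asked, and still so for the second after the job is handed in, with the robot touching nothing.
It also fails if it takes over 38 s, if anything falls off the work surface, if the arm or the gripper's body presses on something with over 40 N, if the wrist force passes 120 N, or if a joint passes its speed limit or range.

## Working session

There is one attempt and no reset: what is moved stays moved. The work goes in short steps, Python scripts to look and compute and a shell command to move; the robot and the scene stay as the last step left them, time stands still between calls to the robot, and variables do not carry over. Pictures are saved under pics/ and viewed, at most 10 in all, crops included, and the job is handed in when it is done.

```bash
mkdir -p pics; python3 - <<'E'
from bench import ctrl
import cv2,numpy as np
o=ctrl.get_obs();print(o['time_s'],o['eef_pos'],o['eef_rot'],o['opening'],ctrl.tip_reach)
ims=[]
for c in('scene','top'):
    im=ctrl.camera(c);cv2.imwrite(f'pics/{c}0.png',im[:,:,::-1])
    for n in('trap_block','trap_purge_top','trap_drain_top','slim_block','stout_block'):
        print(c,n,[(round(d['point'][0]*640),round(d['point'][1]*400),round(d['confidence'],2)) for d in ctrl.boxes_of(c,n)])
    p=ctrl.camera_params(c);print(p['mtx'].tolist() if hasattr(p['mtx'],'tolist') else p['mtx'],np.round(p['world_from_camera'],3).tolist())
E
```

```text
0.0 [0.23887684 0.52273844 0.40377054] [-3.66943322e-04  2.12757239e-01  9.77104680e-01 -8.16797382e-04] 1.003263305557406 0.1734
scene trap_block [(225, 259, 0.69)]
scene trap_purge_top [(214, 228, 0.47)]
scene trap_drain_top []
scene slim_block [(173, 192, 0.94), (332, 250, 0.79), (434, 171, 0.57)]
scene stout_block [(452, 247, 0.95)]
[[415.08419985784883, 0.0, 319.76258183453604], [0.0, 415.08419985784883, 194.82786569585468], [0.0, 0.0, 1.0]] [[0.249, 0.706, -0.663, 1.182], [0.968, -0.169, 0.183, -0.208], [0.018, -0.688, -0.726, 0.921], [0.0, 0.0, 0.0, 1.0]]
top trap_block [(415, 176, 0.9)]
top trap_purge_top [(424, 190, 0.58)]
top trap_drain_top []
top slim_block [(327, 166, 0.89), (462, 269, 0.72), (201, 240, 0.56)]
top stout_block [(224, 150, 0.92)]
[[377.5755874158405, 0.0, 321.0222192574359], [0.0, 377.5755874158405, 201.22292490489463], [0.0, 0.0, 1.0]] [[-0.027, -0.988, 0.151, 0.291], [-0.999, 0.03, 0.021, -0.011], [-0.025, -0.15, -0.988, 1.178], [0.0, 0.0, 0.0, 1.0]]
```

View pics/scene0.png

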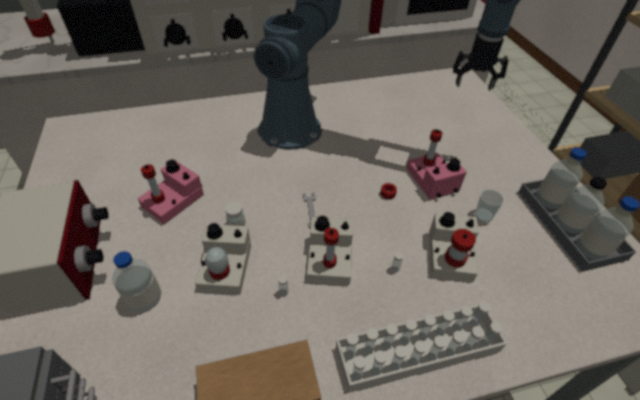

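View pics/top0.png

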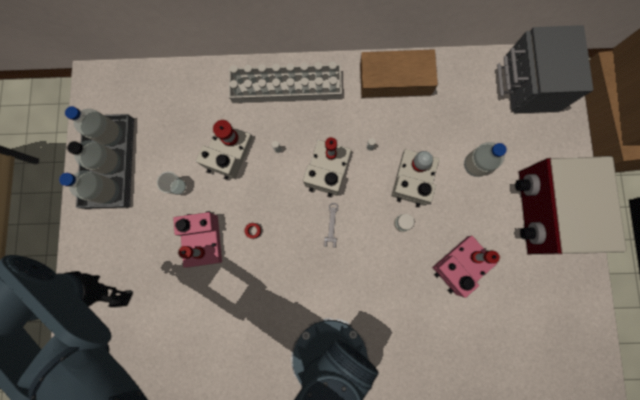

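The three candidates in the scene picture are cream blocks at (225,259), (332,250) and (452,247). The left one carries the bare dome at (217,262), which is (423,160) in the top view, so it is the trap. The others have red-capped columns (slim and stout). The broad plunger is at about (214,230) in scene and (424,190) in top. I'll confirm this in a crop.

```bash
cat > h.py <<'E'
import cv2,numpy as np
from bench import ctrl
def ray(c,uv,z):
    p=ctrl.camera_params(c);K=np.array(p['mtx']);T=np.array(p['world_from_camera'])
    d=T[:3,:3]@np.linalg.inv(K)@[uv[0],uv[1],1];o=T[:3,3];return o+d*(z-o[2])/d[2]
E
python3 - <<'E'
from h import *
a=cv2.imread('pics/scene0.png')[195:300,185:275];b=cv2.imread('pics/top0.png')[140:215,380:470]
a=cv2.resize(a,(400,466),interpolation=3);b=cv2.resize(b,(400,333),interpolation=3)
cv2.imwrite('pics/crop.png',np.hstack([a,cv2.copyMakeBorder(b,0,133,0,0,0)]))
print('purge top',ray('top',(424,190),.11),'scene',ray('scene',(214,230),.11))
print('dome top',ray('top',(423,160),.10),'scene',ray('scene',(217,262),.09))
E
```

```text
purge top [ 0.47677304 -0.28329159  0.11      ] scene [ 0.49632924 -0.28754627  0.11      ]
dome top [ 0.56740703 -0.28894337  0.1       ] scene [ 0.57910453 -0.29032578  0.09      ]
```

View pics/crop.png

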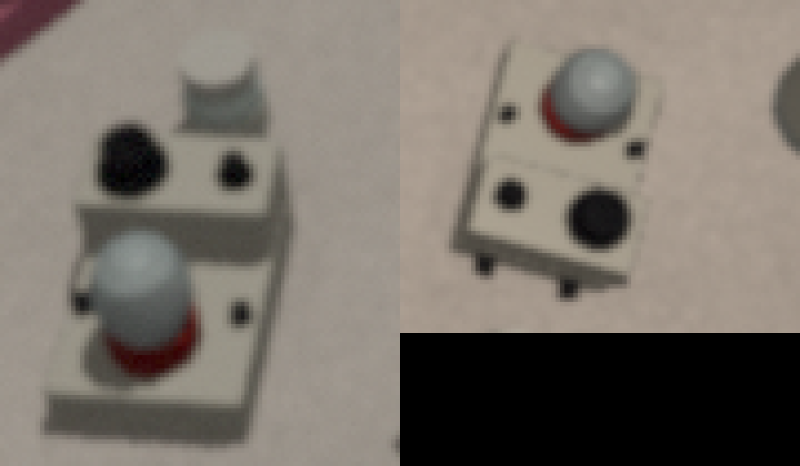

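The crop confirms it: a bare glass dome on a red foot, with the broad plunger at scene (214,230) and top (425,189), and the narrow one to its side. I'm moving over it at constant height with the fingers shut.

```bash
python3 -m pendant '[[[0,-558,-634,0,0,0,0],[0,-558,-634,0,0,0,0],[0,-558,-634,0,0,0,0],[0,-558,-634,0,0,0,0],[0,-558,-634,0,0,0,0]]]'
```

```text
time_s: 1.02
eef_pos: [0.2991, 0.3219, 0.4047]
eef_rot: [0.0, 0.212, 0.977, 0.0]
wrist_force: [1.3, -0.4, -0.0]
opening: 0.294
grasp_force: 0.0
```

```bash
python3 -m pendant '[[[0,-420,-476,0,0,0,0],[0,-420,-476,0,0,0,0],[0,-420,-476,0,0,0,0],[0,-420,-476,0,0,0,0],[0,-420,-476,0,0,0,0]]]'
python3 -m pendant '[[[0,-280,-320,0,0,0,0],[0,-280,-320,0,0,0,0],[0,-280,-320,0,0,0,0],[0,-280,-320,0,0,0,0],[0,-280,-320,0,0,0,0]]]'
python3 -m pendant '[[[0,-140,-165,0,0,0,0],[0,-140,-165,0,0,0,0],[0,-140,-165,0,0,0,0],[0,-140,-165,0,0,0,0],[0,-140,-165,0,0,0,0]]]'
```

```text
time_s: 1.43
eef_pos: [0.3595, 0.1223, 0.4051]
eef_rot: [0.001, 0.213, 0.977, 0.0]
wrist_force: [0.5, 0.4, -0.2]
opening: 0.002
grasp_force: 0.0
time_s: 1.85
eef_pos: [0.4192, -0.0778, 0.4051]
eef_rot: [0.001, 0.213, 0.977, -0.0]
wrist_force: [0.2, 0.6, 0.8]
opening: -0.001
grasp_force: 0.0
time_s: 2.27
eef_pos: [0.4758, -0.2783, 0.4047]
eef_rot: [0.0, 0.213, 0.977, -0.0]
wrist_force: [0.7, -0.2, -0.3]
opening: -0.0
grasp_force: 0.0
```

Nearly above it. I'll take a close look with the wrist camera.

```bash
cat >> h.py <<'E'
from scipy.spatial.transform import Rotation as R
def wtool():
    o=ctrl.get_obs();q=o['eef_rot'];M=np.eye(4);M[:3,:3]=R.from_quat([q[1],q[2],q[3],q[0]]).as_matrix();M[:3,3]=o['eef_pos'];return M
def wray(M,uv,z):
    p=ctrl.camera_params('wrist');K=np.array(p['mtx']);T=M@np.array(p['tool_from_camera'])
    v=np.array([(uv[0]-K[0,2])/K[0,0],(uv[1]-K[1,2])/K[1,1]]);r=np.hypot(*v)
    d=T[:3,:3]@np.r_[np.sin(r)*v/r,np.cos(r)];o=T[:3,3];return o+d*(z-o[2])/d[2]
def wproj(M,P):
    p=ctrl.camera_params('wrist');K=np.array(p['mtx']);T=np.linalg.inv(M@np.array(p['tool_from_camera']))
    c=T[:3,:3]@P+T[:3,3];t=np.arctan2(np.hypot(c[0],c[1]),c[2]);n=c[:2]/np.hypot(c[0],c[1])
    return t*n*[K[0,0],K[1,1]]+K[:2,2]
E
python3 - <<'E'
from h import *
M=wtool();np.save('M.npy',M);im=ctrl.camera('wrist');cv2.imwrite('pics/w1.png',im[:,:,::-1])
print(M[:3,3])
for n in('trap_purge_top','trap_drain_top','trap_block'):
    for d in ctrl.boxes_of('wrist',n):
        uv=np.array(d['point'])*[640,400];print(n,uv.round(),round(d['confidence'],2),wray(M,uv,.11 if 'purge' in n else .102).round(4))
print('proj tip',wproj(M,M[:3,3]-[0,0,.1734]),'purge guess',wproj(M,np.array([.481,-.286,.11])))
E
```

```text
[ 0.4758419 -0.2782781  0.404696 ]
trap_drain_top [376. 196.] 0.54 [ 0.4988 -0.2362  0.102 ]
trap_block [348. 206.] 0.68 [ 0.497  -0.2635  0.102 ]
proj tip [325.17481527 262.4427146 ] purge guess [318.64262188 203.10801013]
```

View pics/w1.png

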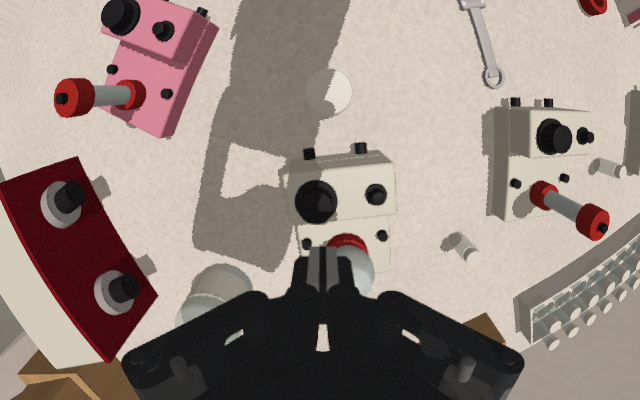

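The wrist picture shows the broad plunger at (317,202) and the narrow one at (376,195). That agrees with the estimate of (0.481,-0.286), whose projection is (319,203). I'm correcting and descending to about 20 mm above it.

```bash
python3 -m pendant '[[[0,-8,-5,20,0,0,0],[0,-8,-5,45,0,0,0],[0,-8,-5,70,0,0,0],[0,-8,-5,85,0,0,0],[0,-8,-5,85,0,0,0]]]'
python3 - <<'E'
from h import *
M=wtool();im=ctrl.camera('wrist');cv2.imwrite('pics/w2.png',im[:,:,::-1]);cv2.imwrite('pics/w2c.png',cv2.resize(im[120:320,200:460,::-1],(780,600),interpolation=3))
print(M[:3,3]);print(wproj(M,M[:3,3]-[0,0,.1734]),wproj(M,np.array([.481,-.286,.11])),wproj(M,np.array([M[0,3],M[1,3],.11])))
for n in('trap_purge_top','trap_drain_top'):
    for d in ctrl.boxes_of('wrist',n):
        uv=np.array(d['point'])*[640,400];print(n,uv.round(),round(d['confidence'],2),wray(M,uv,.11 if 'purge' in n else .102).round(4))
E
```

```text
time_s: 2.88
eef_pos: [0.4797, -0.2814, 0.3162]
eef_rot: [-0.003, 0.212, 0.977, 0.002]
wrist_force: [-0.2, 0.8, -0.7]
opening: -0.003
grasp_force: 0.0
[ 0.47971865 -0.28140985  0.31615043]
[324.37777863 264.43581497] [318.12895516 242.98091727] [323.96822404 238.5335096 ]
trap_drain_top [399. 234.] 0.82 [ 0.5008 -0.2369  0.102 ]
trap_drain_top [189. 312.] 0.37 [ 0.4997 -0.4083  0.102 ]
trap_drain_top [330.  85.] 0.15 [ 0.397  -0.2398  0.102 ]
```

View pics/w2c.png

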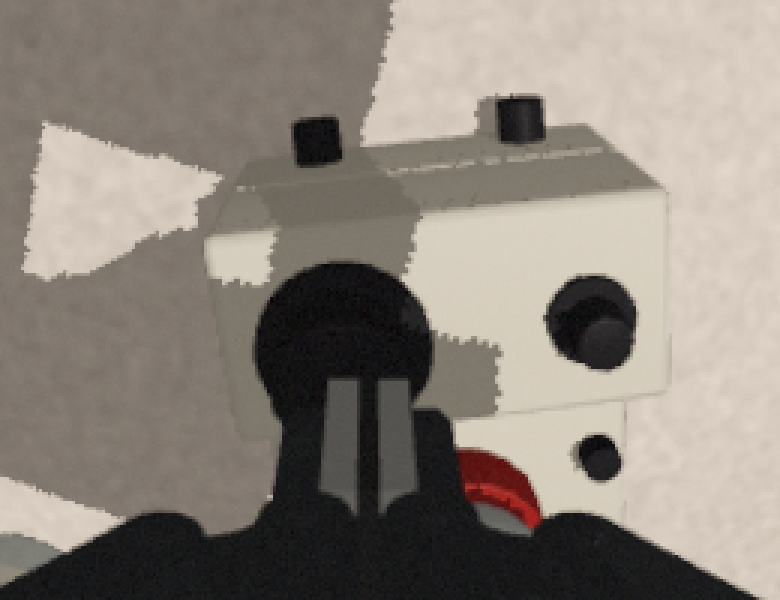

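```bash
python3 - <<'E'
from h import *
M=wtool();print(M[:3,3])
c=wray(M,(314.5,236.7),.09);d=wray(M,(200+604/3,120+343/3),.102)
print('collar',c,'drain',d,'dist',np.hypot(*(c-d)[:2]))
print('tool shift mm',M[:3,:3].T@(c-M[:3,3])*1000)
E
```

```text
[ 0.48132255 -0.28329896  0.32106268]
collar [ 0.48923027 -0.29477839  0.09      ] drain [ 0.50762451 -0.23809927  0.102     ] dist 0.059589186600613166
tool shift mm [-11.59990871  -7.06880727 231.08384647]
```

```bash
python3 - <<'E'
from h import *
M=wtool();np.save('M.npy',M);im=ctrl.camera('wrist')
P=[np.array(p) for p in([.486,-.290,.11],[.4876,-.2929,.11])]
b=im[:,:,::-1].copy()
for p,col in zip(P,((0,255,0),(0,0,255))):
    for rr,zz in((.016,.11),):
        pts=np.array([wproj(M,p+[rr*np.cos(t),rr*np.sin(t),0]) for t in np.linspace(0,6.28,40)])
        cv2.polylines(b,[np.round((pts)*16).astype(int)],True,col,1,shift=4)
b=np.clip(cv2.resize(b[190:290,260:420],(800,500),interpolation=3).astype(float)*2.5,0,255)
cv2.imwrite('pics/w3.png',b);print(M[:3,3])
E
```

```text
[ 0.48132255 -0.28329896  0.32106268][ WARN:0@1.467] global loadsave.cpp:1063 imwrite_ Unsupported depth image for selected encoder is fallbacked to CV_8U.
```

View pics/w3.png

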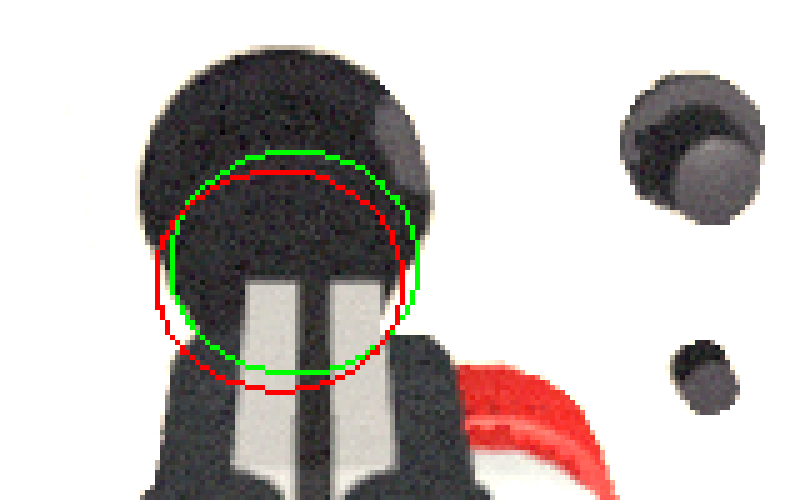

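The plunger top sits at about (290,240) in the crop, slightly up and left of the green ring, which puts it near (0.483,-0.290). I'm adjusting and coming down gently.

```bash
python3 -m pendant '[[[0,-4.6,-5.3,8,0,0,0],[0,-4.6,-5.3,18,0,0,0],[0,-4.6,-5.3,26,0,0,0],[0,-4.6,-5.3,30,0,0,0],[0,-4.6,-5.3,30,0,0,0]]]'
python3 -m pendant '[[[0,0,0,2,0,0,0],[0,0,0,4,0,0,0],[0,0,0,6,0,0,0],[0,0,0,8,0,0,0],[0,0,0,8,0,0,0]]]'
```

```text
time_s: 3.5
eef_pos: [0.4823, -0.2902, 0.2878]
eef_rot: [-0.001, 0.213, 0.977, 0.001]
wrist_force: [-1.1, 0.2, 0.3]
opening: -0.001
grasp_force: 0.0
time_s: 3.92
eef_pos: [0.483, -0.2907, 0.2818]
eef_rot: [0.0, 0.213, 0.977, -0.0]
wrist_force: [-0.3, -0.1, 3.1]
opening: 0.004
grasp_force: 1.2
```

```bash
python3 -m pendant '[[[0,0,0,1,0,0,0],[0,0,0,2,0,0,0],[0,0,0,3,0,0,0],[0,0,0,3,0,0,0],[0,0,0,3,0,0,0]]]'
```

```text
time_s: 4.33
eef_pos: [0.483, -0.2907, 0.2789]
eef_rot: [0.0, 0.213, 0.977, -0.0]
wrist_force: [-0.1, 0.2, 4.0]
opening: 0.002
grasp_force: 1.8
```

Contact, and the force follows the spring (4 N at about 5 mm). I'll press on to near the stop and hold.

```bash
python3 -m pendant '[[[0,0,0,1,0,0,0],[0,0,0,2,0,0,0],[0,0,0,3,0,0,0],[0,0,0,4,0,0,0],[0,0,0,4.5,0,0,0]]]'
python3 -m pendant '[[[0,0,0,0.5,0,0,0],[0,0,0,0.5,0,0,0],[0,0,0,0.5,0,0,0],[0,0,0,0.5,0,0,0],[0,0,0,0.5,0,0,0]]]'
```

```text
time_s: 4.75
eef_pos: [0.483, -0.2907, 0.2743]
eef_rot: [0.0, 0.213, 0.977, -0.0]
wrist_force: [-0.4, 1.0, 6.0]
opening: -0.0
grasp_force: 2.9
time_s: 5.17
eef_pos: [0.483, -0.2907, 0.2739]
eef_rot: [0.0, 0.213, 0.977, -0.0]
wrist_force: [-0.5, 0.7, 5.9]
opening: 0.003
grasp_force: 2.8
```

```bash
python3 -m pendant '[[[0,0,0,0.5,0,0,0],[0,0,0,0.5,0,0,0],[0,0,0,0.5,0,0,0],[0,0,0,0.5,0,0,0],[0,0,0,0.5,0,0,0]]]'
for i in 1 2 3; do python3 -m pendant '[[[0,0,0,0,0,0,0],[0,0,0,0,0,0,0],[0,0,0,0,0,0,0],[0,0,0,0,0,0,0],[0,0,0,0,0,0,0]]]'; done | grep -E "time|force|pos"
python3 -m pendant '[[[0,0,0,-4,0,0,0],[0,0,0,-8,0,0,0],[0,0,0,-14,0,0,0],[0,0,0,-22,0,0,0],[0,0,0,-32,0,0,0]]]'
python3 -m pendant '[[[0,0,0,-30,0,0,0],[0,0,0,-60,0,0,0],[0,0,0,-95,0,0,0],[0,0,0,-110,0,0,0],[0,0,0,-110,0,0,0]]]'
python3 - <<'E'
from h import *
M=wtool();im=ctrl.camera('wrist');cv2.imwrite('pics/w4.png',im[:,:,::-1]);print(ctrl.get_obs()['wrist_force'])
t=ctrl.camera('top');cv2.imwrite('pics/top2.png',t[:,:,::-1])
E
```

```text
time_s: 5.58
eef_pos: [0.4831, -0.2907, 0.2735]
eef_rot: [0.0, 0.213, 0.977, -0.0]
wrist_force: [-0.8, 1.0, 6.0]
opening: -0.004
grasp_force: 3.0
time_s: 6.0
eef_pos: [0.483, -0.2907, 0.2735]
wrist_force: [-0.6, 1.2, 6.4]
grasp_force: 3.0
time_s: 6.42
eef_pos: [0.483, -0.2907, 0.2735]
wrist_force: [-0.3, 0.5, 5.8]
grasp_force: 3.0
time_s: 6.83
eef_pos: [0.483, -0.2907, 0.2735]
wrist_force: [-0.4, 0.6, 6.3]
grasp_force: 3.0
time_s: 7.25
eef_pos: [0.4825, -0.2903, 0.305]
eef_rot: [-0.001, 0.213, 0.977, 0.001]
wrist_force: [0.1, 0.1, -0.7]
opening: 0.002
grasp_force: 0.0
time_s: 7.67
eef_pos: [0.4836, -0.2912, 0.421]
eef_rot: [0.004, 0.213, 0.977, -0.002]
wrist_force: [0.2, -0.5, 1.6]
opening: -0.002
grasp_force: 0.0
[ 0.20068104 -0.93883221 -0.11421732]
```

View pics/w4.png

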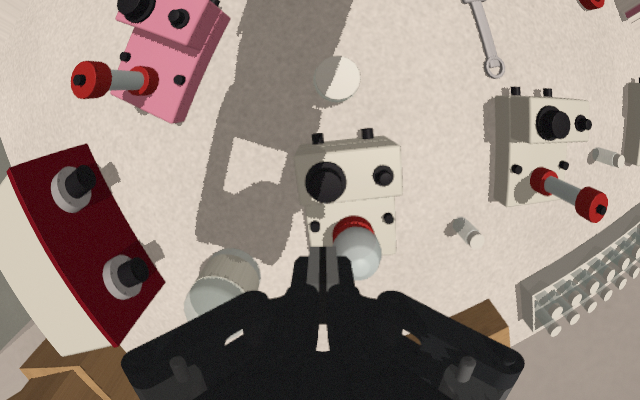

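The picture shows the trap block where it stood, with its plunger up at (325,182) and everything else undisturbed. The plunger was held down for about 2.1 s at roughly 6 N.

```bash
python3 -m pendant '[[[0,0,0,0,0,0,0],[0,0,0,0,0,0,0],[0,0,0,0,0,0,0]]]' | head -1; python3 -c "
from bench import ctrl
print(ctrl.hand_in())"
```

```text
time_s: 8.02
the job is handed in; nothing more can be done
None
```

The bubble trap's broad purge plunger was pressed down to about its stop at around 6 N, held there for about 2 s and released. The arm was withdrawn and the job handed in at about 8 s, with everything in the wrist camera's last view still in place.

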